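# Take the trivet off its keyhole stud and stand the jar on it

### The job

Take the waisted cork trivet down from the sloping bamboo rack: push it up the slope until the head of the stud stands in the wide end of its keyhole, then lift it free. Lay it flat on the bare counter with the same face up, let go of it, and gently stand the closed glass jam jar upright on its middle. Leave everything else where it is.

Things in the scene. Friction and masses are not known exactly. Their poses are not given: they have to be found in the camera images.
- rack: fixed bamboo ladder rack sloping up and away from the robot at 38 degrees to the horizontal; footprint 210 (x) by 224 (y) mm, 175 mm high. Origin on the counter under its middle; x horizontal to its high side, z up. Two cross rails bear the trivet's end pads; side bars have inner faces 96 mm from the middle; behind the trivet's waist the frame is open, so fingertips can pass through
- stud (a point): foot of the rack's only stud (steel), on the face of the upper rail. x points up the slope, y across it, z square out of the slope (38 degrees from vertical, leaning towards the robot). The stud stands along z: neck 7 mm thick, then a round head 18 mm across, from z = 20 to 25 mm
- trivet: cork trivet like a squat letter H, 190 (x) by 110 (y) by 16 (z) mm, 160 g. Origin at the middle of its underside; x to the keyhole end (up the slope as it hangs), z out of the shown face. The middle 52 mm of its length is a waist 52 mm wide with open notches 29 mm deep either side; the waist is at z = 5 to 16 mm, the end pads at 0 to 16 mm. It slides with plain friction
- trivet_mid (a point): centre of the trivet half-way up its thickness: 8 mm above the underside, in the middle of the waist; axes as trivet
- keyhole_wide (a point): middle of the keyhole's wide end, 47 mm along x from the trivet's origin, on the underside; axes as trivet. Keyhole, right through on the centre line: wide end 28 mm square, x = 33 to 61 mm, then a slot 11 mm wide to x = 85.5 mm. It hangs with the neck at x about 82 mm, underside on z = 0 of the stud; free 35 mm up the slope (centred within 4 mm); blocked again from 41 mm
- jar_center (a point): centre, half-way up, of the closed empty glass jam jar with a steel lid: 62 mm in diameter, 84 mm high, about 220 g; z up its axis
- tumbler: white open tumbler, 72 mm across, 100 mm high, loose; origin at the middle of its underside. Leave alone
- pen_holder: round bamboo pen holder with pencils, 76 mm across, 95 mm high (pencils to 155 mm), loose; origin at the middle of its underside. Leave alone. Jar, tumbler and pen holder stand in one group to the right (-y) and may change places. The counter between them and the rack, within 110 mm of x = 0.49, y = -0.07 m, is always bare
- pencil_case: blue pencil case with snap lid, 74 x 202 x 32 mm, loose, lying to the right; origin at the middle of its underside. Leave alone
- pen: chrome press-button pen lying down, 144 mm long, 10 mm thick, loose; origin under its middle, x along it. Leave alone
- sauce: amber sauce bottle, 60 mm across, 200 mm high, loose, on the far side; origin at the middle of its underside. Leave alone
- bowl: small blue bowl, 120 mm across, 55 mm high, loose, left of the robot; origin at the middle of its underside. Leave alone
- jar: the same jam jar; origin at the middle of its underside
Things that resemble listed ones, but are neither listed nor needed, are in the scene too. Several things have the shape of the trivet; the one meant has the colours described above.

How it is judged (in metres and radians):
On the way, in this order (a step that is already met when the one before it is completed fails the run):
1. the trivet has been slid up until the stud stands in the wide end of the keyhole (x of keyhole_wide in the frame of stud between -0.009 and 0.009 m and y of keyhole_wide in the frame of stud between -0.009 and 0.009 m and z of keyhole_wide in the frame of stud below 0.02 m), for 0.02 s.
2. the trivet has been lifted free of the stud's head (z of keyhole_wide in the frame of stud above 0.03 m), for 0.05 s.
3. the trivet lies flat on the counter, face up, let go, with nothing on it yet (angle between trivet's own z axis and vertical below 0.08 rad and height (world z) of trivet_mid between 0.003 and 0.013 m and contact force between the fingers and trivet below 0.2 N and linear speed of trivet below 0.03 m/s and contact force between jar and trivet below 0.05 N), for 0.2 s.
At the end, for the whole second after the job is handed in: the trivet lies flat on the counter, face up (within 0.08 rad, its centre 3 to 13 mm high), the jar stands upright on it (within 0.08 rad, its centre 52 to 64 mm above the counter), the jar's axis within 25 mm of the trivet's centre, both at rest and let go (angle between each of trivet, jar_center's own z axis and vertical below 0.08 rad and height (world z) of trivet_mid between 0.003 and 0.013 m and horizontal distance between jar_center and trivet_mid below 0.025 m and height (world z) of jar_center between 0.052 and 0.064 m and linear speed of each of trivet, jar below 0.02 m/s); the robot touches nothing.
It fails at once if the trivet or the jar is dropped from more than about 30 mm (falling untouched) ((contact force between the fingers and trivet below 0.1 N and linear speed of trivet above 0.8 m/s) or (contact force between the fingers and jar below 0.1 N and linear speed of jar above 0.8 m/s)).
It fails at once if a bystander is moved more than 30 mm (distance of any of tumbler, pen_holder, pencil_case, pen, sauce, bowl from where it was at the start of the episode above 0.03 m).
It fails at once if the jar is tipped by more than 0.6 rad (angle between jar_center's own z axis and vertical above 0.6 rad).
It fails at once if the jar is knocked down on the trivet with more than 45 N instead of being set down gently (contact force between jar and trivet above 45 N).
It also fails if it takes over 64 s, if anything falls off the work surface, if the arm or the gripper's body presses on something with over 40 N, if the wrist force passes 120 N, or if a joint passes its speed limit or range.

### The arm

A 7-joint arm with a two-finger parallel gripper is mounted at the origin on the work surface. World frame = base frame: x ahead of the robot, y to its left, z up, the work surface at z = 0. Lengths are in m, angles in degrees, forces in N, time in s.
With the tool pointing down it reaches from about 0.425 to 0.825 m from the base axis. Payload 3.6 kg.
Tool frame: the origin (TCP) lies at the very end of the fingers, on their centre line; the grasp point (between the pads) lies 19 mm behind it (arm.grasp_offset is the distance from the TCP to the grasp point, in m); x points along the fingers, z is the direction in which the jaws open and shut, and the axes are right-handed (so a half turn about x gives the same grasp; the last joint's range is limited). The gripper opens to 85 mm and grips with 20 to 120 N. Pads are 22 mm wide; open, the fingers measure 114 mm over their backs; the gripper's body (76 mm by 85 mm) begins 54 mm behind the grasp point. The pads swing forward as they close: fully open they stand 13 mm farther back than shut.
Start: joints at [-73.253, 35.231, -0.722, 81.555, 0.464, 63.22, -2.315], TCP at [0.204, 0.617, 0.231] pointing down, gripper open.
Joint ranges: [-178.69, 178.69], [-17.37, 117.87], [-77.05, 75.6], [15.02, 138.74], [-78.02, 258.01], [0.78, 113.62], [-162.83, 162.83]. Speed limits (degrees/s): [159.86, 159.86, 180, 180, 180, 180, 180].

### API

Orientations are given as a 3x3 rotation matrix whose columns are the frame's x, y, z axes.
In Python, from bench import arm gives the robot as it stands. Calls block until the motion is done:
- arm.reach(position, orientation): joint-space move of the TCP to a pose.
- arm.move_straight(position, rot=None, speed=0.15, f_stop=None): straight line of the TCP; rot=None keeps the orientation; speed is the mean speed in m/s. With f_stop (N) it stops when the force on the tool has changed by that much, and returns True; else False.
- arm.movej(angles): joint-space move.
- arm.grip(opening): finger opening in m; the grip force is fixed at half the most; returns when the fingers have stopped.
- arm.dwell(seconds).
- arm.solve_ik(position, orientation): joint angles nearest the present ones, or None.
- arm.camera(name): name is "side" or "top" or "wrist"; returns (picture, depth): 420x560x3 uint8, blue, green, red; 420x560 float32, m along the optical axis (not along the pixel's ray), 0 where there is no reading.
- arm.camera_params(name): a dict with "mtx" (3x3 intrinsics, pixels), "k1" (the pictures are not rectified: a ray, as slopes to the right and down, at radius r is drawn at 1 + k1 r^2 times it, then the intrinsics apply), "R" (3x3) and "t" (3): a world point X has camera coordinates R X + t; the wrist camera has in their place "mount" (4x4, takes a point from camera to tool coordinates, whose origin is the TCP and whose axes are the tool frame's). Camera axes: x right, y down, z forward; pixel columns grow to the right and rows downward; lengths in m; the calibration is good to about 2 mm. A picture is of the moment at which its call begins: read the wrist's pose just before it. camera_params takes no time and is no camera call.
A pose or a line that the arm cannot do raises arm.Unreachable and nothing moves.
- arm.finish_job(): hands the job in, once; it reports no verdict.
Trained networks look in the newest picture that a camera, given by its name, has taken for a name from the list of things; names that differ only in an ending like _2 or _b are one class to them, and where a whole thing is asked for, a point or a joint stands for the part that bears it (a point fixed in the world has none). Each returns a list of dicts, best first, with "confidence" (0 to 1); they miss things now and then, are a little off and sometimes report something else, mostly with a low value. They report only what shows in the picture. A call takes as long as a camera call. They do not tell look-alikes from the thing itself.
- arm.find_in(camera, name): "at" ([x, y, z] in m, in world coordinates, good to about 4 mm: the middle of the surface that is visible of it).
- arm.tip_of(camera, name): "at" ([x, y, z] in m, in world coordinates, good to about 4 mm: a listed point, or the origin of a listed thing).
Readings, each from a call of its own:
- arm.current_t(): time.
- arm.current_joint_positions(): joint angles.
- arm.current_joint_vel(): joint speeds.
- arm.current_tau(): joint torques, N m.
- arm.current_eef_pos(): TCP position.
- arm.current_eef_rot(): TCP orientation.
- arm.current_wrist_force(): force on the tool from outside, world axes, zero at the start.
- arm.current_torque(): the same for the moment, N m.
- arm.current_opening(): finger opening in m.
Only numpy, scipy, OpenCV 4.12 (cv2) and the standard library are available. Lean on these libraries where they do the work, as an engineer would, in place of code of your own. Each camera call takes 0.05 s, during which the arm holds its last target. There are 200 camera calls.

## Working session

There is one attempt and no reset: what is moved stays moved. The work goes in short steps, each a Python script; the robot and the scene stay as the last script left them, time stands still between calls to the robot, and variables do not carry over. Pictures are saved under pics/ and viewed, about 8 in all and at most 12, crops included, and the job is handed in when it is done.

```bash
ls; mkdir -p pics; python3 - <<'E'
from bench import arm
import cv2,numpy as np
ims=[]
for c in("top","side"):
    im,d=arm.camera(c); cv2.imwrite(f"pics/{c}0.png",im)
    for n in("trivet","trivet_mid","keyhole_wide","stud","rack","jar_center","tumbler","pen_holder"):
        r=arm.tip_of(c,n); print(c,n,[(np.round(q["at"],3).tolist(),round(q["confidence"],2)) for q in r[:4]])
    p=arm.camera_params(c); print({k:np.round(v,3).tolist() for k,v in p.items()})
print(arm.current_t(), arm.grasp_offset)
E
```

```text
pics
top trivet [([0.312, 0.18, -0.0], 0.86), ([0.565, 0.245, 0.112], 0.82), ([0.268, -0.216, -0.002], 0.66)]
top trivet_mid [([0.554, 0.249, 0.117], 0.82), ([0.314, 0.177, 0.009], 0.72)]
top keyhole_wide [([0.28, 0.146, -0.001], 0.89), ([0.218, -0.203, -0.004], 0.85), ([0.592, 0.256, 0.137], 0.66), ([0.553, 0.248, 0.118], 0.56)]
top stud [([0.625, 0.261, 0.164], 0.67)]
top rack [([0.586, -0.457, -0.002], 0.54)]
top jar_center [([0.687, -0.139, 0.04], 0.74)]
top tumbler [([0.586, -0.455, -0.002], 0.74), ([0.471, -0.308, 0.002], 0.56)]
top pen_holder [([0.614, -0.293, 0.002], 0.86), ([0.684, -0.009, -0.004], 0.57)]
{'mtx': [[443.033, 0.0, 272.66], [0.0, 443.033, 207.437], [0.0, 0.0, 1.0]], 'k1': -0.135, 'R': [[-0.014, -1.0, -0.006], [-0.996, 0.014, -0.083], [0.083, 0.004, -0.997]], 't': [-0.02, 0.542, 1.561]}
side trivet [([0.564, 0.25, 0.113], 0.93), ([0.261, -0.214, -0.003], 0.79), ([0.316, 0.184, 0.002], 0.76)]
side trivet_mid [([0.266, -0.211, 0.005], 0.74), ([0.311, 0.179, 0.006], 0.68)]
side keyhole_wide [([0.597, 0.256, 0.14], 0.78), ([0.278, 0.153, -0.002], 0.72), ([0.218, -0.205, 0.005], 0.62)]
side stud [([0.622, 0.265, 0.16], 0.89)]
side rack [([0.56, 0.245, -0.006], 0.82), ([0.555, 0.242, 0.117], 0.73), ([0.477, -0.301, -0.0], 0.37)]
side jar_center [([0.685, -0.139, 0.042], 0.69)]
side tumbler [([0.474, -0.303, -0.001], 0.73)]
side pen_holder [([0.616, -0.292, 0.003], 0.97)]
{'mtx': [[401.787, 0.0, 281.592], [0.0, 401.787, 210.461], [0.0, 0.0, 1.0]], 'k1': -0.006, 'R': [[0.735, -0.678, 0.008], [-0.485, -0.535, -0.692], [0.474, 0.504, -0.722]], 't': [-0.398, 0.304, 0.949]}
0.9 0.0187
```

View pics/top0.png

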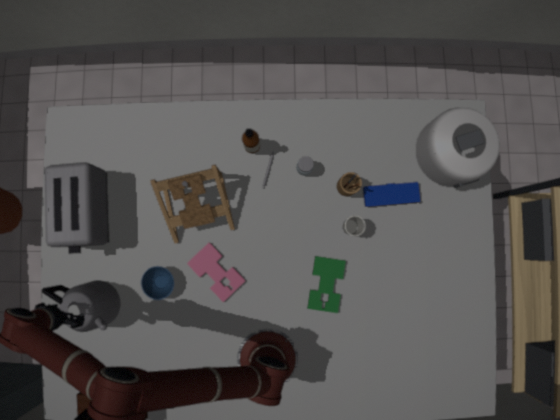

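View pics/side0.png

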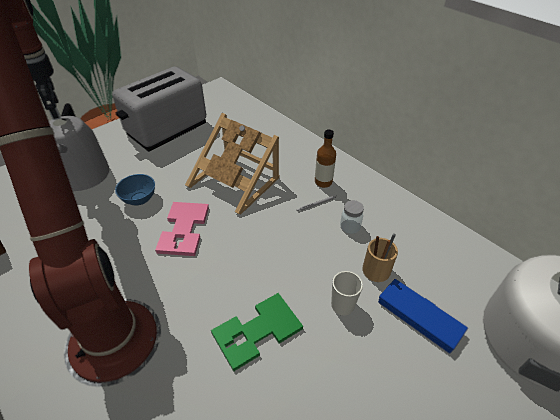

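The candidates are pink (217,272), green (327,285) and the cork-brown one on the rack (195,200) in the top picture. The one on the rack fits: it is cork and hangs on the stud. I'll move to a stand-off square to the slope and confirm it with a wrist close-up.

```bash
cat > h.py <<'E'
from bench import arm
import cv2,numpy as np
def frame(yaw,slope=38):
    c,s=np.cos(np.radians(slope)),np.sin(np.radians(slope)); cy,sy=np.cos(np.radians(yaw)),np.sin(np.radians(yaw))
    return np.array([[c*cy,c*sy,s],[-sy,cy,0],[-s*cy,-s*sy,c]]).T   # x up-slope, y across, z out
def tool(F,flip=1):
    x=-F[:,2]; z=flip*F[:,1]; return np.array([x,np.cross(z,x),z]).T
def cloud():
    p,R=np.array(arm.current_eef_pos()),np.array(arm.current_eef_rot())
    im,d=arm.camera("wrist"); cp=arm.camera_params("wrist")
    v,u=np.mgrid[:420,:560].astype(np.float32)
    uv=np.stack([u,v],-1).reshape(-1,1,2)
    n=cv2.undistortPoints(uv,np.array(cp["mtx"]),np.array([cp["k1"],0,0,0,0.])).reshape(420,560,2)
    P=np.dstack([n*d[...,None],d])
    M=np.array(cp["mount"]); P=P@M[:3,:3].T+M[:3,3]
    return im,d,P@R.T+p
E
python3 - <<'E'
from h import *
F=frame(15.3); o=np.array([.565,.247,.1125])
best=None
for f in(1,-1):
    T=tool(F,f); qs=[arm.solve_ik(o+F@[a,0,h],T) for a,h in((0,.16),(0,-.003),(.037,-.003),(.037,.06))]
    print(f,[None if q is None else np.round(q).tolist() for q in qs])
    Tp=tool(frame(0,0),f);print([None if (q:=arm.solve_ik(p,Tp)) is None else np.round(q).tolist() for p in([.49,-.07,.1],[.49,-.07,0],[.686,-.139,.03])])
E
```

```text
1 [[14.0, 25.0, -66.0, 132.0, 94.0, 38.0, -18.0], [10.0, 53.0, -66.0, 126.0, 114.0, 58.0, -22.0], [10.0, 51.0, -66.0, 120.0, 109.0, 54.0, -16.0], [12.0, 41.0, -66.0, 124.0, 103.0, 49.0, -16.0]]
[[5.0, 32.0, 1.0, 115.0, -1.0, 32.0, 97.0], [10.0, 43.0, -6.0, 118.0, 13.0, 19.0, 83.0], [12.0, 52.0, -5.0, 82.0, 6.0, 46.0, 95.0]]
-1 [[-51.0, 14.0, 20.0, 133.0, 121.0, 7.0, 134.0], [-15.0, 37.0, -22.0, 126.0, 131.0, 29.0, 129.0], [-21.0, 34.0, -12.0, 121.0, 131.0, 19.0, 129.0], [-30.0, 26.0, -1.0, 125.0, 130.0, 13.0, 128.0]]
[[-16.0, 36.0, 32.0, 116.0, -31.0, 37.0, -53.0], [-8.0, 45.0, 21.0, 119.0, -39.0, 23.0, -46.0], [-9.0, 57.0, 38.0, 83.0, -40.0, 54.0, -50.0]]
```

```bash
python3 - <<'E'
from h import *
F=frame(15.3); o=np.array([.565,.247,.1125])
T0=np.array(arm.current_eef_rot())
arm.move_straight(np.array(arm.current_eef_pos())+[0,0,.08],speed=.25)
for f in(1,-1):
  try:
    q=arm.solve_ik([.43,.21,.36],tool(frame(15,10),f)); print(f,q)
  except Exception as e: print(e)
arm.reach([.43,.21,.34],tool(frame(15,10)))
arm.reach(o+F@[0,0,.13],tool(F))
print(np.round(arm.current_joint_positions(),0),arm.current_t())
im,d,P=cloud(); cv2.imwrite("pics/w1.png",im); np.savez("w1.npz",im=im,d=d,P=P)
for n in("trivet","trivet_mid","keyhole_wide","stud"):
    print(n,[(np.round(q["at"],4).tolist(),round(q["confidence"],2)) for q in arm.tip_of("wrist",n)[:3]])
E
```

```text
1 [-36.20087313   8.36232912   6.90801143 103.60294766   1.73889773
  58.41882661  74.76412141]
-1 [-61.91036036   9.63000187  37.94295755 104.2168958   -4.9322976
  58.36431085 -97.64245947]
[ 13.  30. -66. 131.  99.  43. -21.] 4.5667
trivet [([0.5584, 0.2481, 0.1088], 0.7)]
trivet_mid [([0.5609, 0.2473, 0.1213], 0.57)]
keyhole_wide [([0.5981, 0.2588, 0.141], 0.94)]
stud [([0.6247, 0.2607, 0.1619], 0.92)]
```

View pics/w1.png

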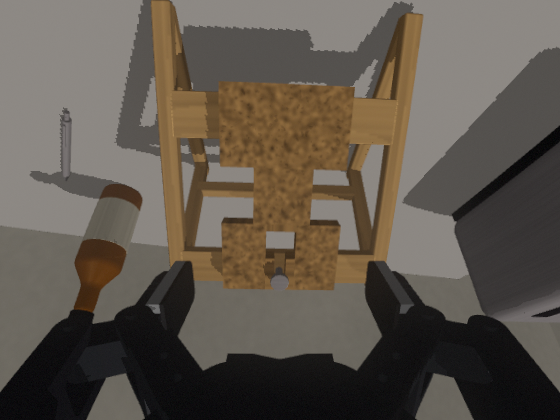

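The crop shows the cork-textured H at (285,185), with the stud head (280,282) in the narrow end of its keyhole. That confirms the target. Next I'll fit its pose from the depth cloud.

```bash
python3 - <<'E'
from h import *
D=np.load("w1.npz"); im,d,P=D["im"],D["d"],D["P"]
F=frame(15.3); o=np.array([.565,.247,.1125])
L=(P-o)@F
reg=(abs(L[...,0])<.12)&(abs(L[...,1])<.075)&(abs(L[...,2])<.04)&(d>0)
print("z hist",np.histogram(L[reg][:,2],bins=np.arange(-.02,.04,.004)))
top=reg&(abs(L[...,2]-np.median(L[180:220,262:305,2]))<.006)
A=np.c_[L[top][:,:2],np.ones(top.sum())]; z=L[top][:,2]
for _ in range(3):
    k=np.linalg.lstsq(A,z,rcond=None)[0]; g=abs(A@k-z)<.003; A,z=A[g],z[g]
print("plane slopes deg",np.degrees(k[:2]),"z0",k[2],len(z))
print("x range",np.percentile(A[:,0],[.1,.5,99.5,99.9]))
pts=(A[:,:2]*1000).astype(np.float32); r=cv2.minAreaRect(pts); print(r)
ys=[]
for a in np.arange(-.09,.09,.01):
    s=A[abs(A[:,0]-a)<.003]; print(round(a,3),np.round(np.percentile(s[:,1],[.5,99.5])*1000,1),round(np.mean(np.percentile(s[:,1],[.5,99.5]))*1000,1))
E
```

```text
z hist (array([    0,    11,    52,    87,  1162,  1920,   153,   149, 11384,
        9368,    74,   200,     0,     0]), array([-0.02 , -0.016, -0.012, -0.008, -0.004,  0.   ,  0.004,  0.008,
        0.012,  0.016,  0.02 ,  0.024,  0.028,  0.032,  0.036]))
plane slopes deg [-0.09789974 -1.62974617] z0 0.01590776096834267 20725
x range [-0.09886818 -0.09736286  0.09078132  0.09258166]
((-2.7572555541992188, 3.8249549865722656), (110.89848327636719, 190.3713836669922), 87.9488296508789)
-0.09 [-47.1  61.2] 7.0
-0.08 [-48.   61.1] 6.5
-0.07 [-48.5  60.2] 5.9
-0.06 [-48.9  60. ] 5.5
-0.05 [-49.5  60.4] 5.5
-0.04 [-49.2  59.9] 5.4
-0.03 [-49.   59.4] 5.2
-0.02 [-20.9  29.9] 4.5
-0.01 [-21.3  30.1] 4.4
-0.0 [-22.4  29.6] 3.6
0.01 [-22.6  29. ] 3.2
0.02 [-51.9  28.4] -11.8
0.03 [-51.8  56.9] 2.6
0.04 [-52.3  56.5] 2.1
0.05 [-52.9  56.5] 1.8
0.06 [-53.6  55.8] 1.1
0.07 [-54.   55.5] 0.7
0.08 [-53.7  55.6] 0.9
```

```bash
cat >> h.py <<'E'
_F0=frame(15.3); F=frame(12.7); O=np.array([.565,.247,.1125])+_F0@[-.0028,.0038,-.0002]; T=tool(F)
E
python3 - <<'E'
from h import *
print("O",O.round(4)," stud in trivet frame",(F.T@(np.array([.6237,.262,.1617])-O)).round(4))
arm.reach(O+F@[0,0,.10],T)
print(arm.move_straight(O+F@[0,0,-.005],T,speed=.1,f_stop=12))
print("pos err",(F.T@(np.array(arm.current_eef_pos())-O)).round(4))
arm.grip(0.03); print("opening",arm.current_opening(),arm.current_wrist_force())
im,d,P=cloud(); cv2.imwrite("pics/w2.png",im)
print(arm.current_t())
E
```

```text
O [0.562  0.2501 0.1106]  stud in trivet frame [ 0.0809 -0.002   0.0016]
False
pos err [ 0.0003  0.0003 -0.0044]
opening 0.050901432722854974 [-4.17807842 -2.59536233  6.72842456]
6.7333
```

View pics/w2.png

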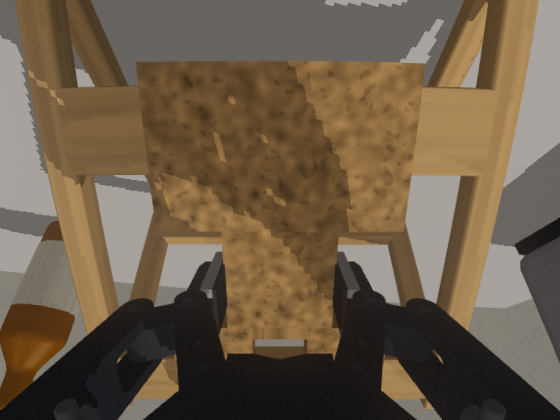

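The pads hold the waist at (220,300) and (340,300), and the opening of 51 mm matches the 52 mm waist. Now I'll slide it 35 mm up the slope.

```bash
python3 - <<'E'
from h import *
p0=np.array(arm.current_eef_pos())
print(arm.move_straight(p0+F@[.035,0,0.0005],T,speed=.05,f_stop=35))
print("moved",(F.T@(np.array(arm.current_eef_pos())-p0)).round(4),np.round(arm.current_wrist_force(),1),arm.current_opening())
arm.dwell(.15)
im,d,P=cloud(); cv2.imwrite("pics/w3.png",im)
for n in("keyhole_wide","stud"): print(n,[(np.round(F.T@(np.array(q["at"])-O),4).tolist(),round(q["confidence"],2)) for q in arm.tip_of("wrist",n)[:2]])
im,d=arm.camera("side"); cv2.imwrite("pics/s3.png",cv2.resize(im[90:230,170:310],None,fx=4,fy=4))
for n in("keyhole_wide","stud"): print(n,[(np.round(F.T@(np.array(q["at"])-O),4).tolist(),round(q["confidence"],2)) for q in arm.tip_of("side",n)[:3]])
E
```

```text
False
moved [ 0.0345 -0.0001  0.0004] [-1.  -0.5 -2.3] 0.0503974448622414
keyhole_wide [([0.0828, 0.0019, 0.0006], 0.67)]
stud [([0.0803, -0.0042, 0.0022], 0.7)]
keyhole_wide [([-0.4084, -0.3667, 0.1782], 0.92), ([0.0325, -0.0061, 0.0086], 0.66), ([0.0832, -0.0004, 0.0037], 0.58)]
stud [([0.0796, 0.0005, -0.0023], 0.81)]
```

View pics/s3.png

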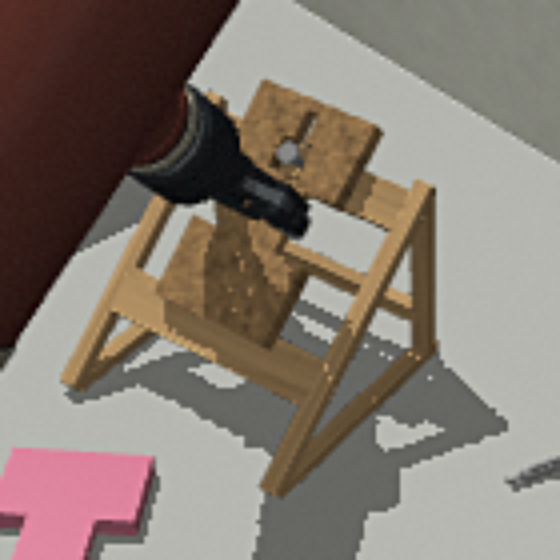

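The side crop shows the stud head (288,152) in the wide end, below the slot, as wanted. I'll lift it square off the slope.

```bash
python3 - <<'E'
from h import *
p0=np.array(arm.current_eef_pos())
print(arm.move_straight(p0+F@[0,0,.06],T,speed=.08,f_stop=25))
print("moved",(F.T@(np.array(arm.current_eef_pos())-p0)).round(4),np.round(arm.current_wrist_force(),1),arm.current_opening())
arm.dwell(.1)
arm.move_straight(np.array(arm.current_eef_pos())+[-.06,-.03,.11],T,speed=.2)
im,d=arm.camera("side"); cv2.imwrite("pics/s4.png",cv2.resize(im[50:300,100:400],None,fx=2,fy=2))
print(arm.current_joint_positions().round(),arm.current_t())
for y in range(-90,91,30):
    q=arm.solve_ik([.49,-.07,.2],tool(frame(y,0)));q2=arm.solve_ik([.49,-.07,.003],tool(frame(y,0)))
    print(y,None if q is None else q.round(), None if q2 is None else q2.round())
E
```

```text
False
moved [-0.     -0.0004  0.0597] [-0.1  0.8 -2.1] 0.050647653921021024
[ 19.  22. -69. 125.  79.  38.  -3.] 9.8833
-90 [ 41.  33. -55. 108.  32.  56. -28.] [ 35.  51. -47. 117.  62.  40. -53.]
-60 [ 42.  34. -57. 108.  34.  57.   1.] [ 35.  52. -48. 117.  62.  41. -24.]
-30 [ 44.  35. -59. 108.  35.  58.  29.] [ 37.  54. -51. 117.  65.  44.   4.]
0 [ 47.  39. -68. 108.  41.  63.  53.] [ 38.  55. -53. 117.  66.  46.  33.]
30 [ 44.  35. -59. 108.  35.  58.  89.] [ 40.  57. -58. 117.  69.  50.  61.]
60 [ 49.  41. -72. 108.  44.  65. 110.] [ 40.  56. -56. 117.  68.  49.  91.]
90 [ 46.  37. -65. 108.  39.  61. 145.] [ 44.  62. -66. 117.  72.  58. 118.]
```

View pics/s4.png

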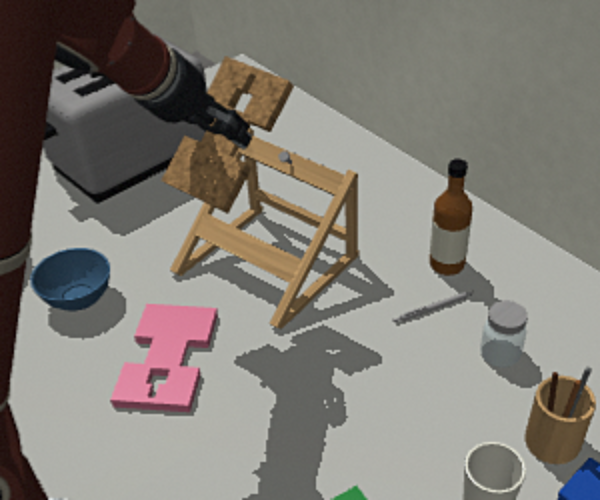

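The trivet is free of the stud, held at about (225,135), and the stud is bare at (286,157). Next I'll lay it down.

```bash
python3 - <<'E'
from h import *
Tp=tool(frame(-30,0))
arm.reach([.49,-.07,.2],Tp)
arm.move_straight([.49,-.07,.035],Tp,speed=.15)
arm.dwell(.1); print(np.round(arm.current_wrist_force(),1),arm.current_opening())
print(arm.move_straight([.49,-.07,-.008],Tp,speed=.03,f_stop=5), np.array(arm.current_eef_pos()).round(4),np.round(arm.current_wrist_force(),1))
arm.dwell(.1)
arm.grip(.085); arm.dwell(.4)
print(arm.current_opening(),np.round(arm.current_wrist_force(),1))
arm.move_straight([.49,-.07,.16],Tp,speed=.2)
im,d,P=cloud(); cv2.imwrite("pics/w5.png",im); np.savez("w5.npz",im=im,d=d,P=P)
for n in("trivet","trivet_mid"): print(n,[(np.round(q["at"],4).tolist(),round(q["confidence"],2)) for q in arm.tip_of("wrist",n)[:3]])
m=(abs(P[...,0]-.49)<.13)&(abs(P[...,1]+.07)<.13)&(d>0)&(P[...,2]>.008)&(P[...,2]<.03)
A=P[m]; r=cv2.minAreaRect((A[:,:2]*1000).astype(np.float32)); print(r,len(A),np.percentile(A[:,2],[1,50,99]))
print(np.linalg.lstsq(np.c_[A[:,:2],np.ones(len(A))],A[:,2],rcond=None)[0])
print(arm.current_t())
for n in ("side","top"):
    arm.camera(n); print([(np.round(q["at"],4).tolist(),round(q["confidence"],2)) for q in arm.tip_of(n,"jar_center")[:3]])
E
```

```text
[ 0.  -0.  -0.9] 0.050783792624194635
True [ 0.49   -0.07   -0.0029] [-0.4  0.7  4. ]
0.08485718866168121 [-1.   0.7  0.8]
trivet [([0.4866, -0.0682, -0.002], 0.76), ([0.2654, -0.2126, 0.0015], 0.58), ([0.4906, -0.0685, 0.0126], 0.46)]
trivet_mid [([0.4912, -0.0688, 0.0133], 0.8), ([0.2637, -0.2069, 0.0079], 0.79)]
((488.85595703125, -94.14744567871094), (230.9899139404297, 243.40936279296875), 85.21881866455078) 17457 [0.01223513 0.01660131 0.01824943]
[-0.00130318  0.0027352   0.01732761]
15.575
[([0.6871, -0.1405, 0.0398], 0.67)]
[([0.6873, -0.1378, 0.0413], 0.77)]
```

View pics/w5.png

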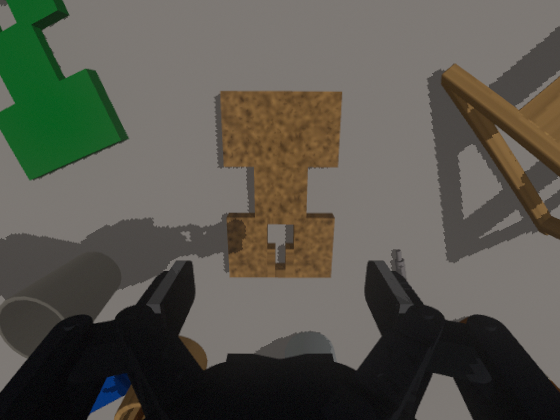

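The trivet lies flat with the same face up, centred near (280,190), and is let go. The plane slope is under 0.2°. Now the jar: I'll hover and measure its lid.

```bash
python3 - <<'E'
from h import *
D=np.load("w5.npz"); P,d=D["P"],D["d"]
m=(np.hypot(P[...,0]-.49,P[...,1]+.07)<.12)&(d>0)&(P[...,2]>.01)&(P[...,2]<.025)
m=cv2.morphologyEx(m.astype(np.uint8),cv2.MORPH_OPEN,np.ones((3,3)))
n,l,s,c=cv2.connectedComponentsWithStats(m); k=1+s[1:,4].argmax()
print("trivet",cv2.minAreaRect((P[l==k][:,:2]*1000).astype(np.float32)))
Tj=tool(frame(-30,0))
arm.move_straight([.49,-.07,.26],speed=.25)
arm.reach([.66,-.13,.26],Tj)
im,d,P=cloud(); cv2.imwrite("pics/w6.png",im)
m=(np.hypot(P[...,0]-.687,P[...,1]+.139)<.06)&(d>0)&(P[...,2]>.075)&(P[...,2]<.095)
A=P[m]; print(m.sum(),cv2.minEnclosingCircle((A[:,:2]*1000).astype(np.float32)),np.median(A[:,:2],0),np.percentile(A[:,2],[5,50,95]))
print([(np.round(q["at"],4).tolist(),round(q["confidence"],2)) for q in arm.tip_of("wrist","jar_center")[:3]],arm.current_t())
for h in(.2,.13,.032):
    q=arm.solve_ik([.687,-.139,h],Tj);print(None if q is None else q.round())
E
```

```text
trivet ((489.4901123046875, -68.03285217285156), (110.78890228271484, 190.10462951660156), 59.86524200439453)
1799 ((688.4849243164062, -141.35438537597656), 27.33205795288086) [ 0.68702639 -0.14047523] [0.08293647 0.08464448 0.08575312]
[([0.6893, -0.1463, 0.047], 0.63)] 17.175
[ 34.  51. -54.  73.  40.  76.  41.]
[ 34.  54. -52.  77.  43.  69.  38.]
[ 33.  60. -48.  81.  48.  60.  35.]
```

View pics/w6.png

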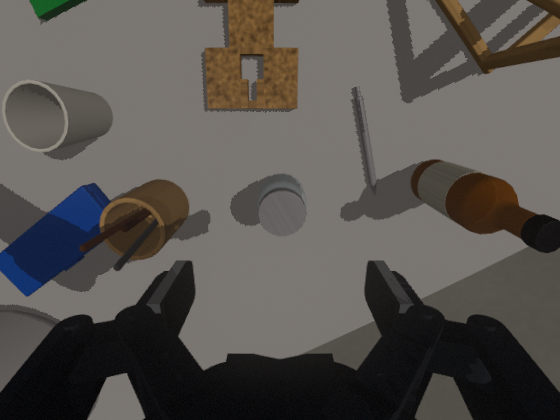

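The jar's lid is at (283,205) px, about (0.688, -0.141) m, with the pencil tips and the sauce bottle more than 100 mm away. I'll grasp it, carry it and set it down.

```bash
python3 - <<'E'
from h import *
Tj=tool(frame(-30,0)); j=np.array([.688,-.1405,0]); c=np.array([.4895,-.068,0])
arm.reach(j+[0,0,.14],Tj)
print("desc stop",arm.move_straight(j+[0,0,.027],Tj,speed=.1,f_stop=8))
arm.grip(.05); print("opening",arm.current_opening())
arm.move_straight(j+[0,0,.14],Tj,speed=.12); arm.dwell(.1)
print(np.round(arm.current_wrist_force(),1),arm.current_opening())
arm.move_straight(c+[0,0,.14],Tj,speed=.15)
arm.move_straight(c+[0,0,.055],Tj,speed=.1); arm.dwell(.15)
print("stop",arm.move_straight(c+[0,0,.035],Tj,speed=.02,f_stop=3),np.array(arm.current_eef_pos()).round(4),np.round(arm.current_wrist_force(),1))
arm.dwell(.2); print(arm.current_t())
E
```

```text
desc stop False
opening 0.05986769294224484
[-0.2 -0.2 -2.5] 0.05953655707063851
stop True [ 0.4894 -0.068   0.0443] [-0.3 -0.5  4.9]
24.0833
```

```bash
python3 - <<'E'
from h import *
c=np.array([.4895,-.068,0])
arm.grip(.085); arm.dwell(.3)
arm.move_straight(c+[0,0,.2],speed=.12)
arm.move_straight(c+[-.03,0,.28],speed=.15)
im,d,P=cloud()
m=(np.hypot(P[...,0]-.49,P[...,1]+.068)<.06)&(d>0)&(P[...,2]>.09)&(P[...,2]<.112); A=P[m]
print("lid",cv2.minEnclosingCircle((A[:,:2]*1000).astype(np.float32)),np.percentile(A[:,2],[5,50,95]))
print("tilt",np.linalg.lstsq(np.c_[A[:,:2],np.ones(len(A))],A[:,2],rcond=None)[0])
m=(np.hypot(P[...,0]-.49,P[...,1]+.07)<.12)&(d>0)&(P[...,2]>.01)&(P[...,2]<.025)
print("trivet",cv2.minAreaRect((P[m][:,:2]*1000).astype(np.float32)),np.median(P[m][:,2]))
im,d=arm.camera("side"); cv2.imwrite("pics/s7.png",cv2.resize(im[110:360,150:450],None,fx=2,fy=2))
for n in("jar_center","trivet_mid","tumbler","pen_holder"): print(n,[(np.round(q["at"],3).tolist(),round(q["confidence"],2)) for q in arm.tip_of("side",n)[:3]])
print(arm.current_t())
E
```

```text
lid ((490.193115234375, -66.96479034423828), 27.315143585205078) [0.09899259 0.10068165 0.10188183]
tilt [ 0.0276994  -0.01142066  0.08616184]
trivet ((489.43646240234375, -67.79849243164062), (110.5712661743164, 189.8143768310547), 59.87944793701172) 0.016681132662072162
jar_center [([0.489, -0.069, 0.057], 0.97), ([0.561, 0.246, -0.004], 0.64)]
trivet_mid [([0.488, -0.072, 0.008], 0.94), ([0.309, 0.177, 0.009], 0.86), ([0.265, -0.21, 0.008], 0.56)]
tumbler [([0.474, -0.3, -0.002], 0.85)]
pen_holder [([0.615, -0.298, -0.0], 0.86)]
27.2333
```

View pics/s7.png

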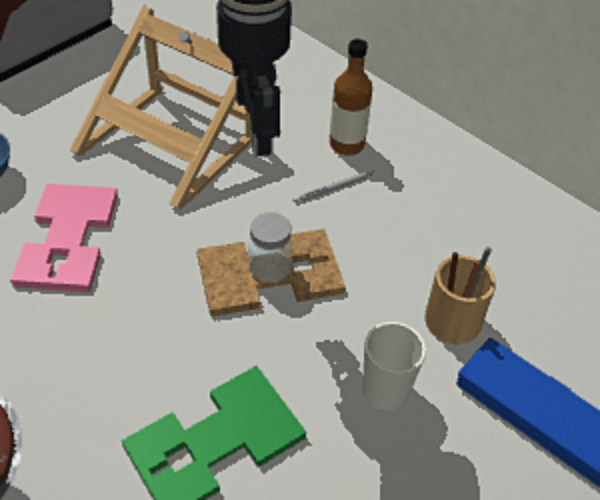

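The jar stands upright at (271,248) on the middle of the cork trivet. The gripper is clear and the other things look undisturbed, so I'm handing in.

```bash
python3 -c "
from bench import arm
arm.finish_job(); print(arm.current_t())"
```

```text
the job is handed in; nothing more can be done
the job is handed in; nothing more can be done
```

The cork trivet is off the rack and lying flat, same face up, on the bare counter at about (0.489, -0.068) m. The jam jar stands upright on its middle. I handed the job in at about 27 s of the 64 s allowed; no verdict is reported.

- **Unhooking:** I gripped the trivet by its waist and slid it 34.5 mm up the slope. The camera showed the stud head in the wide end of the keyhole before I lifted it off.
- **Laying down:** I let go before fetching the jar. The plane fitted to its top was within about 0.2° of level.
- **Jar:** I stopped lowering it at a light touch, a wrist reading of about 5 N. The last wrist measurement put the lid centre about 1 mm from the trivet's centre and the lid top at 101 mm, which fits a jar standing upright on the trivet.
- **Bystanders:** The network put the tumbler and pen holder within about 6 mm of where they started, which is near its error. I did not re-measure the sauce bottle, pen, pencil case or bowl. The first three looked undisturbed in the last side picture, and the bowl was only just in view at its edge.
- **Disagreements:** The lid plane fit gave about 1.7° of tilt, within the 0.08 rad (4.6°) limit and probably depth noise. At the slid-up position the side camera's best keyhole report was the green look-alike, so I relied on the measured slide and the picture instead.

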